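Set the stock flip tags to match the vial bins

ROBOT

A 7-joint arm with a two-finger parallel gripper is mounted at the origin on a cart in front of the work surface, level with it; the furniture and walls round the work are solid. World frame = base frame: x ahead of the robot, y to its left, z up, the work surface at z = 0. Lengths are in m, angles in rad, forces in N, time in s.
With the tool pointing down it reaches from about 0.4 to 0.85 m from the base axis. Payload 6.9 kg.
Tool frame: the origin (TCP) lies midway between the tips of the shut fingers; the grasp point (between the pads) lies behind it (ctrl.pinch_z is the z of the grasp point in the tool frame, in m); z points along the fingers, y is the direction in which the jaws open and shut (so a half turn about z gives the same grasp; the last joint's range is limited). The gripper opens to 85 mm and grips with 20 to 120 N. Pads are 22 mm wide; open, the fingers measure 114 mm over their backs; the gripper's body (76 mm by 85 mm) begins 54 mm behind the grasp point. The pads swing forward as they close: fully open they stand 13 mm farther back than shut.
Start: joints at [-1.196, 0.507, -0.238, 1.5, 0.126, 1.149, -0.155], TCP at [0.167, 0.602, 0.21] pointing down, gripper open.
Joint ranges: [-3.08, 3.08], [-0.24, 2.05], [-1.43, 1.35], [0, 2.5], [-1.52, 4.66], [0.17, 1.96], [-2.89, 2.89]. Speed limits (rad/s): [2.39, 2.39, 3.14, 3.14, 3.14, 3.14, 3.14].

INTERFACE

Orientations are given as a unit quaternion [w, x, y, z].
In Python, from station import ctrl, get_state, vision, ticket, models gives the robot as it stands. Calls block until the motion is done:
- ctrl.movep(position, orientation): joint-space move of the TCP to a pose.
- ctrl.movel(position, frame=None, max_speed=0.15): straight line of the TCP; frame=None keeps the orientation; max_speed is the mean speed in m/s.
- ctrl.set_joints(angles): joint-space move.
- ctrl.ungrasp() and ctrl.close_gripper(force=None): open the fingers fully, or close them until they stop; force is the grip in N (None keeps the last).
- ctrl.pause(seconds).
- ctrl.ik(position, orientation): joint angles nearest the present ones, or None.
- get_state(): the state.
- vision.grab_frame(name): name is "scene" or "top" or "wrist"; returns (picture, depth): 400x640x3 uint8, blue, green, red; 400x640 float32, m along the optical axis (not along the pixel's ray), 0 where there is no reading.
- vision.camera_info(name): a dict with "mtx" (3x3 intrinsics, pixels), "R" (3x3) and "t" (3): a world point X has camera coordinates R X + t; the wrist camera has in their place "hand_eye" (4x4, takes a point from camera to tool coordinates, whose origin is the TCP and whose axes are the flange's). Camera axes: x right, y down, z forward; pixel columns grow to the right and rows downward; lengths in m; the calibration is good to about 2 mm. A picture is of the moment at which its call begins: read the wrist's pose just before it. camera_info takes no time and is no camera call.
A pose or a line that the arm cannot do raises ctrl.Unreachable and nothing moves.
- ticket.close_job(): hands the job in, once; it reports no verdict.
Trained networks look in the newest picture that a camera, given by its name, has taken for a name from the list of things; names that differ only in an ending like _2 or _b are one class to them, and where a whole thing is asked for, a point or a joint stands for the part that bears it (a point fixed in the world has none). Each returns a list of dicts, best first, with "p" (0 to 1); they miss things now and then, are a little off and sometimes report something else, mostly with a low value. They report only what shows in the picture. A call takes as long as a camera call.
- models.recognise(camera, target): "point" ([column, row] in pixels, amid what is visible of it).
- models.masks_of(camera, target): "mask" (400x640 bool, what is visible of it) and "point" ([column, row] in pixels, amid what is visible of it).
The state is a dict: "time": time; "qpos": joint angles; "qd": joint speeds; "tau": joint torques, N m; "tcp_pos": TCP position; "eef_rot": TCP orientation; "contact_force": force on the tool from outside, world axes, zero at the start; "wrist_torque": the same for the moment, N m; "width": finger opening in m.
Only numpy, scipy, OpenCV 4.12 (cv2) and the standard library are available. Lean on these libraries where they do the work, as an engineer would, in place of code of your own. Each camera call takes 0.05 s, during which the arm holds its last target.

TASK

On the stock stand, every bin has a hinged flip tag standing in front of it: with your fingertips, gently push over the tags that are wrong, so that only the bins that are full (a vial in all four cells) show green and the other bins show red. Leave the tags that are already right as they are, do not pinch any tag, and do not disturb or pick up the vials or anything else on the bench.

Things in the scene. Friction and masses are not known exactly. Their poses are not given: they have to be found in the camera images.
- bin_1: fixed blue stock bin 71x71x34 mm with four cells (2 by 2, centres 17 mm in x and y from the bin's centre), full when each holds a vial. Origin: centre of underside. x points away from the robot, y left along the row of bins (78 mm apart on a white fixed stand, not in order of number). Its tag holder stands 135 mm towards the robot (-x), same y, on the stand's front rail
- bin_2: fixed blue stock bin 71x71x34 mm with four cells (2 by 2, centres 17 mm in x and y from the bin's centre), full when each holds a vial. Origin: centre of underside. x points away from the robot, y left along the row of bins (78 mm apart on a white fixed stand, not in order of number). Its tag holder stands 135 mm towards the robot (-x), same y, on the stand's front rail
- bin_3: fixed blue stock bin 71x71x34 mm with four cells (2 by 2, centres 17 mm in x and y from the bin's centre), full when each holds a vial. Origin: centre of underside. x points away from the robot, y left along the row of bins (78 mm apart on a white fixed stand, not in order of number). Its tag holder stands 135 mm towards the robot (-x), same y, on the stand's front rail
- bin_4: fixed blue stock bin 71x71x34 mm with four cells (2 by 2, centres 17 mm in x and y from the bin's centre), full when each holds a vial. Origin: centre of underside. x points away from the robot, y left along the row of bins (78 mm apart on a white fixed stand, not in order of number). Its tag holder stands 135 mm towards the robot (-x), same y, on the stand's front rail
- holder_1: fixed grey tag holder, 58 (x) by 61 (y) mm, axes as the bins', not in order of number; belongs to the bin straight behind it. Origin: centre of its foot's underside, 20 mm above the bench. The tag's hinge pin (along y) is 36 mm above the origin; a 4 mm rest rod lies 27 mm before and another 27 mm behind the pin, tops 13 mm above the pin
- tag_1 (a joint): lean of holder_1's tag: 0 upright, +1.05 fully back from the robot on the rear rod (shows green, white disc), -1.05 fully towards it on the front rod (shows red, white bar). Plate 48 mm wide, 3 thick, 60 from pin to free edge, 15 g; at rest the edge is 52 mm before or behind the pin, 30 above it. Slippery, free hinge: under 1 N; falls over by itself once past upright
- holder_2: fixed grey tag holder, 58 (x) by 61 (y) mm, axes as the bins', not in order of number; belongs to the bin straight behind it. Origin: centre of its foot's underside, 20 mm above the bench. The tag's hinge pin (along y) is 36 mm above the origin; a 4 mm rest rod lies 27 mm before and another 27 mm behind the pin, tops 13 mm above the pin
- tag_2 (a joint): lean of holder_2's tag: 0 upright, +1.05 fully back from the robot on the rear rod (shows green, white disc), -1.05 fully towards it on the front rod (shows red, white bar). Plate 48 mm wide, 3 thick, 60 from pin to free edge, 15 g; at rest the edge is 52 mm before or behind the pin, 30 above it. Slippery, free hinge: under 1 N; falls over by itself once past upright
- holder_3: fixed grey tag holder, 58 (x) by 61 (y) mm, axes as the bins', not in order of number; belongs to the bin straight behind it. Origin: centre of its foot's underside, 20 mm above the bench. The tag's hinge pin (along y) is 36 mm above the origin; a 4 mm rest rod lies 27 mm before and another 27 mm behind the pin, tops 13 mm above the pin
- tag_3 (a joint): lean of holder_3's tag: 0 upright, +1.05 fully back from the robot on the rear rod (shows green, white disc), -1.05 fully towards it on the front rod (shows red, white bar). Plate 48 mm wide, 3 thick, 60 from pin to free edge, 15 g; at rest the edge is 52 mm before or behind the pin, 30 above it. Slippery, free hinge: under 1 N; falls over by itself once past upright
- holder_4: fixed grey tag holder, 58 (x) by 61 (y) mm, axes as the bins', not in order of number; belongs to the bin straight behind it. Origin: centre of its foot's underside, 20 mm above the bench. The tag's hinge pin (along y) is 36 mm above the origin; a 4 mm rest rod lies 27 mm before and another 27 mm behind the pin, tops 13 mm above the pin
- tag_4 (a joint): lean of holder_4's tag: 0 upright, +1.05 fully back from the robot on the rear rod (shows green, white disc), -1.05 fully towards it on the front rod (shows red, white bar). Plate 48 mm wide, 3 thick, 60 from pin to free edge, 15 g; at rest the edge is 52 mm before or behind the pin, 30 above it. Slippery, free hinge: under 1 N; falls over by itself once past upright
- vial_1: loose white vial, 25 mm across, 62 mm tall, standing in a cell of a bin; origin: centre of its underside, 9 mm above the bench
- vial_2: loose white vial, 25 mm across, 62 mm tall, standing in a cell of a bin; origin: centre of its underside, 9 mm above the bench
- vial_3: loose white vial, 25 mm across, 62 mm tall, standing in a cell of a bin; origin: centre of its underside, 9 mm above the bench
- vial_4: loose white vial, 25 mm across, 62 mm tall, standing in a cell of a bin; origin: centre of its underside, 9 mm above the bench
- vial_5: loose brown vial with a pink cap, 24 mm across, 50 mm tall, standing in a cell of a bin; origin: centre of its underside, 9 mm above the bench
- vial_6: loose brown vial with a pink cap, 24 mm across, 50 mm tall, standing in a cell of a bin; origin: centre of its underside, 9 mm above the bench
- vial_7: loose brown vial with a pink cap, 24 mm across, 50 mm tall, standing in a cell of a bin; origin: centre of its underside, 9 mm above the bench
- vial_8: loose brown vial with a pink cap, 24 mm across, 50 mm tall, standing in a cell of a bin; origin: centre of its underside, 9 mm above the bench
- vial_9: loose brown vial with a pink cap, 24 mm across, 50 mm tall, standing in a cell of a bin; origin: centre of its underside, 9 mm above the bench
- vial_10: loose brown vial with a pink cap, 24 mm across, 50 mm tall, standing in a cell of a bin; origin: centre of its underside, 9 mm above the bench
- vial_11: loose brown vial with a pink cap, 24 mm across, 50 mm tall, standing in a cell of a bin; origin: centre of its underside, 9 mm above the bench
- marker: bystander: loose red and white marker pen, 135 mm long, lying on the bench nearer the robot than the stand; origin: centre of its underside

How it is judged:
At the end, for the whole second after the job is handed in: Each tag whose bin is full leans back and shows green (joint above 0.85), every other tag leans forward and shows red (joint below -0.85), all tags at rest (under 0.2 rad/s); vials within 15 mm, the marker within 20 mm of where it was (((horizontal distance between any of bin_1, bin_2 and holder_1 below 0.146 m and value of joint tag_1 above 0.85 rad) or (not (horizontal distance between any of bin_1, bin_2 and holder_1 below 0.146 m) and value of joint tag_1 below -0.85 rad)) and ((horizontal distance between any of bin_1, bin_2 and holder_2 below 0.146 m and value of joint tag_2 above 0.85 rad) or (not (horizontal distance between any of bin_1, bin_2 and holder_2 below 0.146 m) and value of joint tag_2 below -0.85 rad)) and ((horizontal distance between any of bin_1, bin_2 and holder_3 below 0.146 m and value of joint tag_3 above 0.85 rad) or (not (horizontal distance between any of bin_1, bin_2 and holder_3 below 0.146 m) and value of joint tag_3 below -0.85 rad)) and ((horizontal distance between any of bin_1, bin_2 and holder_4 below 0.146 m and value of joint tag_4 above 0.85 rad) or (not (horizontal distance between any of bin_1, bin_2 and holder_4 below 0.146 m) and value of joint tag_4 below -0.85 rad)) and velocity of joint tag_1 between -0.2 and 0.2 rad/s and velocity of joint tag_2 between -0.2 and 0.2 rad/s and velocity of joint tag_3 between -0.2 and 0.2 rad/s and velocity of joint tag_4 between -0.2 and 0.2 rad/s and distance of each of vial_1, vial_2, vial_3, vial_4, vial_5, vial_6, vial_7, vial_8, vial_9, vial_10, vial_11 from where it was at the start of the episode below 0.015 m and distance of marker from where it was at the start of the episode below 0.02 m); the robot touches nothing.
It fails at once if a tag that showed the right colour from the start is turned to or past upright ((horizontal distance between any of bin_1, bin_2 and holder_1 below 0.146 m and value of joint tag_1 below 0 rad) or (not (horizontal distance between any of bin_1, bin_2 and holder_2 below 0.146 m) and value of joint tag_2 above 0 rad) or (horizontal distance between any of bin_1, bin_2 and holder_3 below 0.146 m and value of joint tag_3 below 0 rad) or (not (horizontal distance between any of bin_1, bin_2 and holder_4 below 0.146 m) and value of joint tag_4 above 0 rad)).
It fails at once if a vial is lifted, tipped or moved more than 15 mm (distance of any of vial_1, vial_2, vial_3, vial_4, vial_5, vial_6, vial_7, vial_8, vial_9, vial_10, vial_11 from where it was at the start of the episode above 0.015 m or angle between any of vial_1, vial_2, vial_3, vial_4, vial_5, vial_6, vial_7, vial_8, vial_9, vial_10, vial_11's own z axis and vertical above 0.4 rad).
It fails at once if the marker is moved more than 20 mm (distance of marker from where it was at the start of the episode above 0.02 m).
It fails at once if a tag or its holder is pinched or forced: more than 35 N from the fingers (contact force between the fingers and holder_1 above 35 N or contact force between the fingers and holder_2 above 35 N or contact force between the fingers and holder_3 above 35 N or contact force between the fingers and holder_4 above 35 N).
It also fails if it takes over 40 s, if anything falls off the work surface, if the arm or the gripper's body presses on something with over 40 N, if the wrist force passes 120 N, or if a joint passes its speed limit or range.

## Working session

There is one attempt and no reset: what is moved stays moved. The work goes in short steps, each a Python script; the robot and the scene stay as the last script left them, time stands still between calls to the robot, and variables do not carry over. Pictures are saved under pics/ and viewed, and the job is handed in when it is done.

```bash
mkdir -p pics; python3 - <<'E'
from station import ctrl,get_state,vision
import cv2,numpy as np
for n in("scene","top"):
    p,d=vision.grab_frame(n); cv2.imwrite(f"pics/{n}0.png",p); np.save(f"{n}0.npy",d)
    i=vision.camera_info(n); print(n,i["mtx"].tolist(),np.round(i["R"],4).tolist(),np.round(i["t"],4).tolist())
s=get_state();print(s["time"],s["tcp_pos"],s["eef_rot"],s["width"],ctrl.pinch_z)
E
```

```text
scene [[489.87396124242156, 0.0, 322.8540363986216], [0.0, 489.87396124242156, 201.81547628750147], [0.0, 0.0, 1.0]] [[-0.7914, -0.6112, 0.0095], [-0.4865, 0.6205, -0.6151], [0.37, -0.4914, -0.7884]] [0.4772, 0.3138, 0.7611]
top [[389.1276708280303, 0.0, 322.05882035365033], [0.0, 389.1276708280303, 196.03179102331828], [0.0, 0.0, 1.0]] [[-0.016, -0.9996, 0.0225], [-0.9809, 0.0113, -0.1944], [0.1941, -0.0252, -0.9807]] [0.0214, 0.5987, 0.7859]
0.1 [0.16654194 0.60191997 0.20893696] [-9.63051875e-05  1.34486106e-01  9.90915177e-01 -7.67467821e-04] 0.08558309353230076 -0.0187
```

View pics/scene0.png

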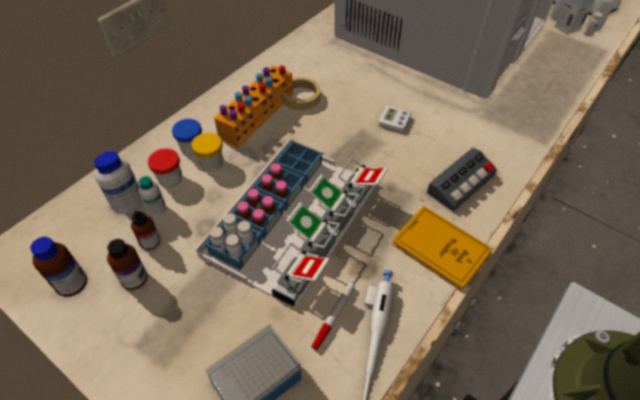

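View pics/top0.png

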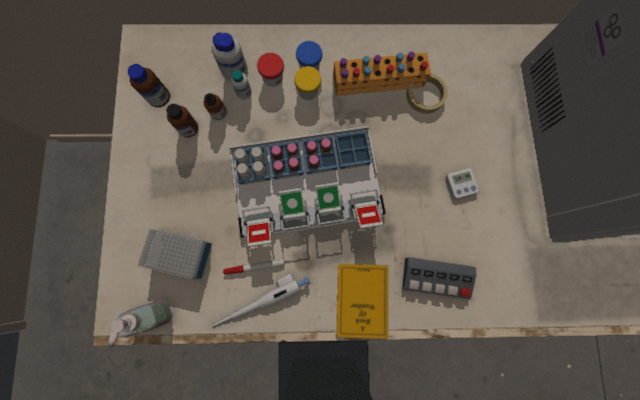

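The row reads, left to right: full (white), full (brown), 3 of 4, empty. Its tags are red, green, green, red, so tags 1 and 3 from the left look wrong. I'll measure them and zoom in.

```bash
cat > h.py <<'E'
import numpy as np
from station import vision
def world(n,d,u,v,z=None):
    i=vision.camera_info(n);K=np.array(i["mtx"]);R=np.array(i["R"]);t=np.array(i["t"]).ravel()
    r=np.linalg.solve(K,[u,v,1.])
    if z is None: return R.T@(r*np.median(d[v-1:v+2,u-1:u+2])-t)
    o=-R.T@t;w=R.T@r;return o+w*(z-o[2])/w[2]
def proj(n,X):
    i=vision.camera_info(n);c=np.array(i["R"])@X+np.array(i["t"]).ravel();p=np.array(i["mtx"])@c;return p[:2]/p[2]
E
python3 - <<'E'
from h import *
import cv2
from station import models
p,d=cv2.imread("pics/top0.png"),np.load("top0.npy")
cv2.imwrite("pics/topz.png",cv2.resize(p[120:270,220:400],None,fx=4,fy=4,interpolation=cv2.INTER_CUBIC))
p2=cv2.imread("pics/scene0.png")
cv2.imwrite("pics/scz.png",cv2.resize(p2[130:310,195:395],None,fx=4,fy=4,interpolation=cv2.INTER_CUBIC)[:600])
for c in("top","scene"):
  vision.grab_frame(c); D=np.load(c+"0.npy")
  for t in("bin_1","tag_1","holder_1","vial_1","vial_5","marker"):
    for r in models.masks_of(c,t):
      ys,xs=np.nonzero(r["mask"]); zz=D[ys,xs];k=zz>0
      W=np.array([world(c,D,min(max(int(x),1),638),min(max(int(y),1),398)) for x,y in zip(xs[k],ys[k])])
      if len(W) and r["p"]>.3: print(c,t,round(r["p"],2),np.round(r["point"]),len(W),np.round(np.median(W,0),3),np.round(np.percentile(W,3,0),3),np.round(np.percentile(W,97,0),3))
E
```

```text
top bin_1 0.96 [325. 157.] 713 [0.697 0.011 0.03 ] [ 0.662 -0.02   0.007] [0.738 0.052 0.04 ]
top bin_1 0.9 [251. 176.] 389 [0.655 0.171 0.032] [0.639 0.133 0.01 ] [0.714 0.201 0.039]
top bin_1 0.72 [286. 163.] 578 [0.686 0.094 0.032] [0.65  0.057 0.007] [0.727 0.129 0.04 ]
top bin_1 0.63 [354. 150.] 1091 [ 0.714 -0.06   0.018] [ 0.674 -0.095  0.007] [ 0.749 -0.025  0.039]
top tag_1 0.8 [261. 234.] 506 [0.519 0.147 0.072] [0.495 0.126 0.059] [0.546 0.168 0.085]
top tag_1 0.62 [292. 201.] 625 [0.582 0.077 0.071] [0.554 0.055 0.057] [0.607 0.1   0.085]
top tag_1 0.58 [369. 216.] 548 [ 0.554 -0.083  0.072] [ 0.529 -0.108  0.057] [ 0.581 -0.061  0.085]
top holder_1 0.87 [259. 225.] 974 [0.534 0.148 0.064] [0.495 0.121 0.009] [0.573 0.181 0.085]
top holder_1 0.84 [365. 209.] 821 [ 0.566 -0.081  0.063] [ 0.531 -0.109  0.022] [ 0.602 -0.051  0.084]
top holder_1 0.74 [330. 206.] 1042 [ 0.578 -0.001  0.064] [ 0.542 -0.032  0.024] [0.617 0.025 0.084]Traceback (most recent call last):
  File "<stdin>", line 13, in <module>
  File "h.py", line 4, in world
    i=vision.camera_info(n);K=np.array(i["mtx"]);R=np.array(i["R"]);t=np.array(i["t"]).ravel()
ValueError: time passes only in moves, steps and waits
```

View pics/topz.png

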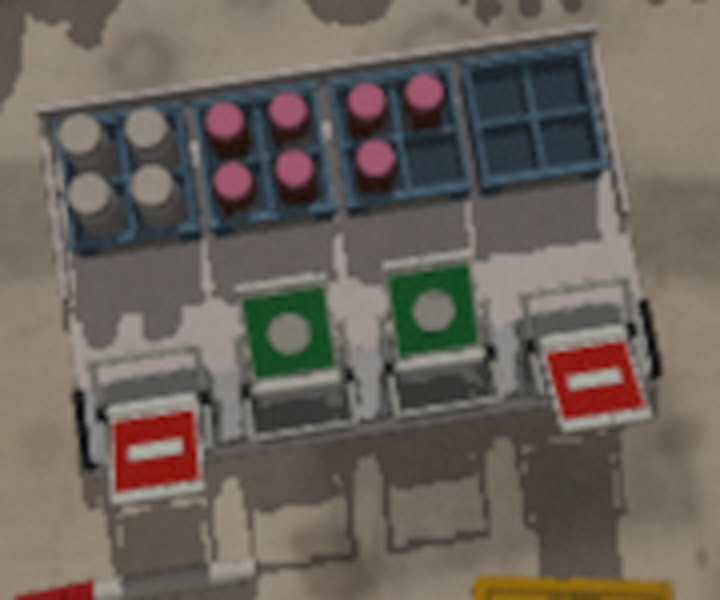

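View pics/scz.png

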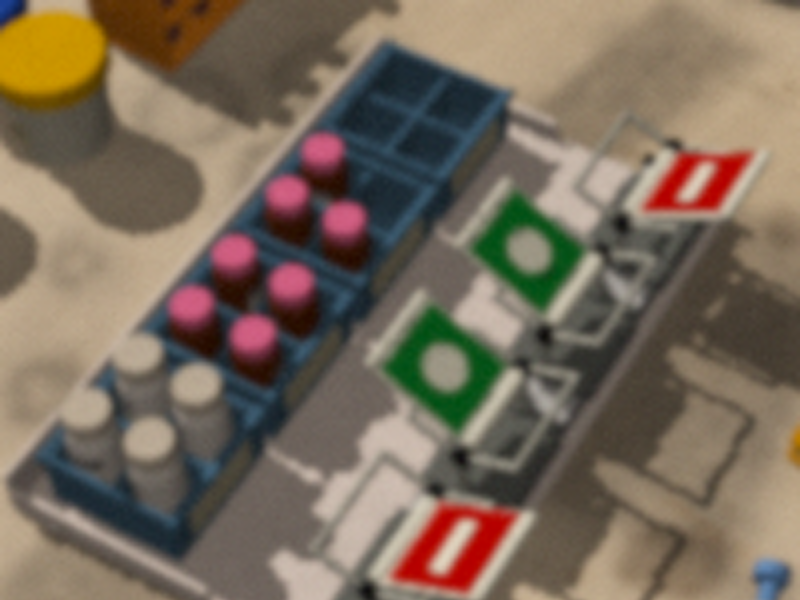

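Both views agree: tag 1 (leftmost, red) must go back and tag 3 (green) must come forward. Next I'll check obstacle heights and IK.

```bash
cat >> h.py <<'E'
a=np.deg2rad(8.65)
X=np.array([np.cos(a),np.sin(a),0]);Y=np.array([-np.sin(a),np.cos(a),0]);Z=np.array([0,0,1.])
PIN=[np.array([0.545,0.151,0.056]),np.array([0.5565,0.074,0.056]),np.array([0.568,-0.003,0.056]),np.array([0.580,-0.080,0.056])]
from scipy.spatial.transform import Rotation as Ro
def quat(tilt): # fingertips lean toward +X by tilt
    z=np.sin(tilt)*X-np.cos(tilt)*Z
    q=Ro.from_matrix(np.column_stack([np.cross(Y,z),Y,z])).as_quat();return [q[3],*q[:3]]
def P(k,dx,z,dy=0): return (PIN[k]+dx*X+dy*Y)*[1,1,0]+[0,0,z]
E
python3 - <<'E'
from h import *
from station import ctrl,get_state
D=np.load("top0.npy")
i=vision.camera_info("top");K=np.array(i["mtx"]);R=np.array(i["R"]);t=np.array(i["t"]).ravel()
v,u=np.mgrid[0:400,0:640];r=np.stack([(u-K[0,2])/K[0,0]*D,(v-K[1,2])/K[1,1]*D,D],-1)-t
W=r@R
for n,(u0,u1,v0,v1) in dict(soap=(110,175,300,345),box=(140,210,230,280),all_left=(120,640-250,200,340),bottles=(120,240,25,140)).items():
    w=W[v0:v1,u0:u1].reshape(-1,3);k=w[:,2].argmax();print(n,np.round(w[k],3))
for k,dx in((0,-.085),(0,.015),(2,.085),(2,-.015)):
  print(np.round(proj("top",P(k,0,.056))))
  for tl in (0,15,30,-15,-30):
    for z in(.078,.18):
      q=ctrl.ik(P(k,dx,z),quat(np.deg2rad(tl)));print(k,dx,tl,z,None if q is None else np.round(q,2))
print(get_state()["time"])
E
```

```text
soap [0.435 0.034 0.887]
box [0.435 0.034 0.887]
all_left [0.435 0.034 0.887]
bottles [0.435 0.034 0.887]
[258. 222.]
0 -0.085 0 0.078 [-0.21  0.45 -0.19  2.05  0.14  0.65  1.23]
0 -0.085 0 0.18 [-0.25  0.31 -0.13  1.91  0.05  0.92  1.32]
0 -0.085 15 0.078 [-0.31  0.36 -0.1   2.29  0.42  0.25  0.92]
0 -0.085 15 0.18 [-0.36  0.19 -0.04  2.15  0.13  0.56  1.22]
0 -0.085 30 0.078 None
0 -0.085 30 0.18 [-0.58  0.12  0.12  2.39  0.82  0.19  0.49]
0 -0.085 -15 0.078 [-0.17  0.59 -0.22  1.81  0.08  1.01  1.3 ]
0 -0.085 -15 0.18 [-0.17  0.47 -0.21  1.69  0.04  1.25  1.33]
0 -0.085 -30 0.078 [-0.13  0.75 -0.27  1.58  0.07  1.34  1.3 ]
0 -0.085 -30 0.18 [-0.13  0.65 -0.28  1.48  0.04  1.55  1.31]
[258. 222.]
0 0.015 0 0.078 [-0.19  0.57 -0.18  1.79  0.14  0.79  1.28]
0 0.015 0 0.18 [-0.2   0.46 -0.16  1.67  0.08  1.02  1.33]
0 0.015 15 0.078 [-0.23  0.47 -0.16  2.06  0.35  0.38  1.05]
0 0.015 15 0.18 [-0.27  0.33 -0.09  1.93  0.14  0.63  1.26]
0 0.015 30 0.078 [ 0.02  0.5  -0.58  2.31  1.88  0.42 -0.5 ]
0 0.015 30 0.18 [-0.4   0.26  0.02  2.19  0.55  0.21  0.83]
0 0.015 -15 0.078 [-0.16  0.72 
[... 766 characters left out ...]
 1.54]
2 0.085 -30 0.18 [-0.01  0.94 -0.21  0.83  0.17  1.91  1.56]
[330. 210.]
2 -0.015 0 0.078 [ 0.04  0.54 -0.11  1.86  0.08  0.74  1.6 ]
2 -0.015 0 0.18 [-0.05  0.42  0.02  1.74 -0.01  0.98  1.7 ]
2 -0.015 15 0.078 [ 0.07  0.44 -0.11  2.12  0.05  0.32  1.65]
2 -0.015 15 0.18 [-0.12  0.29  0.14  1.99 -0.15  0.6   1.85]
2 -0.015 30 0.078 [ 0.6   0.53 -0.83  2.37  2.02  0.37 -0.28]
2 -0.015 30 0.18 [ 0.53  0.26 -0.63  2.24  0.52  0.19  1.19]
2 -0.015 -15 0.078 [ 0.04  0.68 -0.15  1.61  0.12  1.13  1.56]
2 -0.015 -15 0.18 [ 0.01  0.57 -0.1   1.49  0.07  1.34  1.61]
2 -0.015 -30 0.078 [ 0.04  0.85 -0.2   1.35  0.16  1.49  1.53]
2 -0.015 -30 0.18 [ 0.03  0.75 -0.19  1.25  0.13  1.68  1.55]
0.3
```

```bash
python3 - <<'E'
from h import *
D=np.load("top0.npy")
i=vision.camera_info("top");K=np.array(i["mtx"]);R=np.array(i["R"]);t=np.array(i["t"]).ravel()
v,u=np.mgrid[0:400,0:640];r=np.stack([(u-K[0,2])/K[0,0]*D,(v-K[1,2])/K[1,1]*D,D],-1)-t
W=r@R; W[D==0]=-1
for n,(u0,u1,v0,v1) in dict(soap=(100,175,300,345),box=(140,210,230,280),all_left=(110,390,200,340),stand=(230,390,130,240)).items():
    w=W[v0:v1,u0:u1].reshape(-1,3);k=w[:,2].argmax();print(n,np.round(w[k],3))
E
python3 - <<'E'
from h import *
from station import ctrl,get_state
import cv2
ctrl.close_gripper(20)
q=quat(np.deg2rad(10))
ctrl.movep(P(0,-.09,.20),q)
s=get_state();print(s["time"],s["tcp_pos"],s["width"])
ctrl.movel(P(0,-.085,.076),max_speed=.1)
s=get_state();print(s["time"],s["tcp_pos"],P(0,-.085,.076),s["contact_force"])
for n in("scene","top"):
    p,d=vision.grab_frame(n); cv2.imwrite(f"pics/{n}1.png",cv2.resize(p[120:310,195:405],None,fx=3,fy=3,interpolation=cv2.INTER_CUBIC))
E
```

```text
soap [0.352 0.379 0.171]
box [0.492 0.29  0.078]
all_left [0.352 0.379 0.171]
stand [ 0.531 -0.097  0.089]
3.0333 [0.45611945 0.13840045 0.20007607] 0.00010740155484913129
4.425 [0.46128738 0.13835626 0.07646382] [0.46096683 0.13821616 0.076     ] [-0.93110601  0.07391818  0.48508131]
```

View pics/scene1.png

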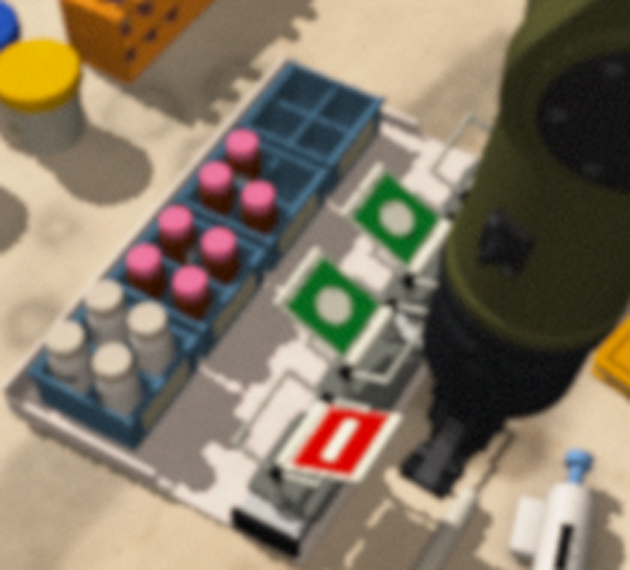

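View pics/top1.png

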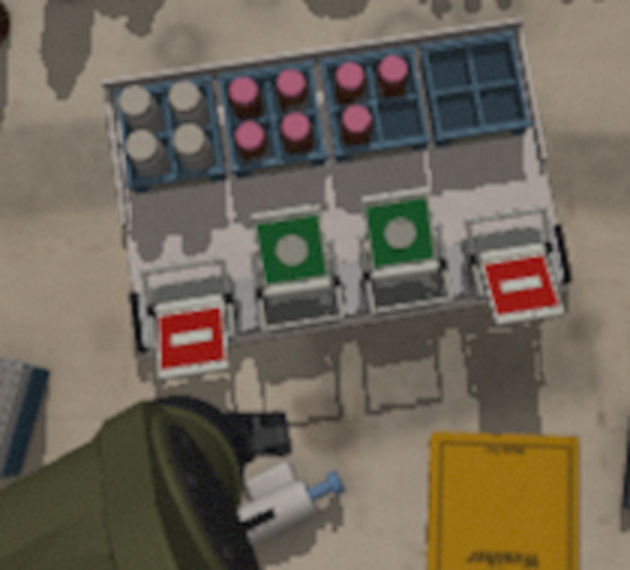

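Shut fingertips sit just in front of the red tag (scene crop about (430,475)), in line with it. I'll check the height of the gripper part that will pass beside tag 2.

```bash
python3 - <<'E'
from h import *
p,D=vision.grab_frame("top")
for u,v in((283,263),(288,265),(275,262),(270,258)): print(u,v,np.round(world("top",D,u,v),3))
E
```

```text
283 263 [0.454 0.088 0.184]
288 265 [0.45  0.079 0.189]
275 262 [0.455 0.1   0.205]
270 258 [0.464 0.114 0.152]
```

```bash
python3 - <<'E'
from h import *
from station import ctrl,get_state
import cv2
for dx in(-.06,-.04,-.02,0.0,.014):
    ctrl.movel(P(0,dx,.077),max_speed=.06)
    s=get_state();print(dx,round(s["time"],2),np.round(s["contact_force"],2))
ctrl.movel(P(0,-.03,.09),max_speed=.1)
ctrl.movel(P(0,-.05,.20),max_speed=.15)
for n in("scene","top"):
    p,d=vision.grab_frame(n); cv2.imwrite(f"pics/{n}2.png",cv2.resize(p[120:310,195:405],None,fx=3,fy=3,interpolation=cv2.INTER_CUBIC))
print(get_state()["time"])
E
```

```text
-0.06 5.14 [-0.41 -0.78 -0.7 ]
-0.04 5.62 [-0.28 -0.76  0.35]
-0.02 6.11 [-0.15 -0.23 -0.4 ]
0.0 6.59 [ 0.15 -0.94  0.27]
0.014 6.97 [-0.05 -0.42  0.2 ]
8.575
```

View pics/scene2.png

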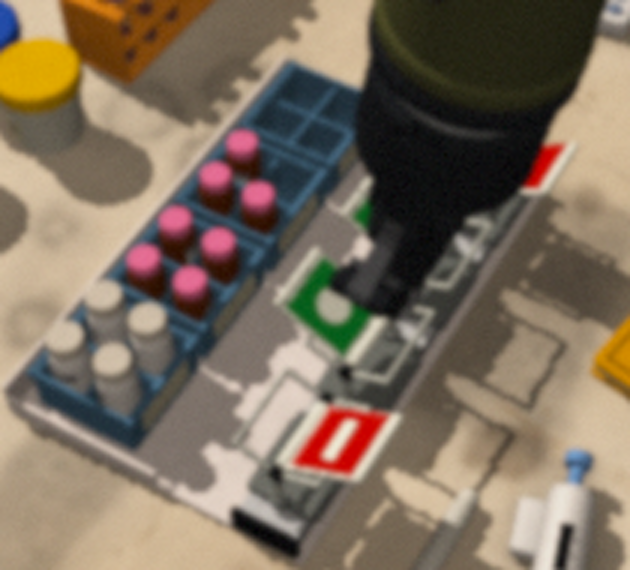

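The tag is still red, and no real contact was felt. I need to see why.

View pics/top2.png

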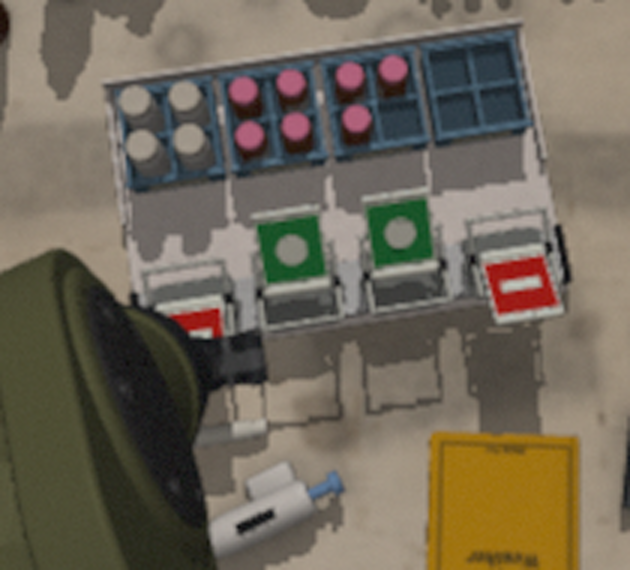

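```bash
python3 - <<'E'
from h import *
from station import ctrl,get_state
s=get_state();print(s["time"],s["tcp_pos"],P(0,-.05,.2),s["eef_rot"],quat(np.deg2rad(10)))
print(Ro.from_quat(np.roll(s["eef_rot"],-1)).as_matrix().round(3))
p,D=vision.grab_frame("scene")
import cv2;cv2.imwrite("pics/s3.png",cv2.resize(p[130:280,240:400],None,fx=4,fy=4))
print(proj("scene",s["tcp_pos"]),proj("scene",P(0,0,.056)),proj("scene",P(0,-.052,.086)),proj("top",s["tcp_pos"]))
E
```

```text
8.575 [0.49518055 0.14328993 0.19884763] [0.49556872 0.14348009 0.2       ] [ 0.08594596 -0.07514184  0.99344207  0.00631225] [np.float64(0.08690755134011975), np.float64(-0.07512685140337055), np.float64(0.9933578573224857), np.float64(0.006572747824191578)]
[[-0.974 -0.15   0.17 ]
 [-0.148  0.989  0.025]
 [-0.172 -0.    -0.985]]
[322.56457801 228.78451053] [296.212641   264.41054244] [322.75102339 268.4643659 ] [250.75752018 239.28152687]
```

View pics/s3.png

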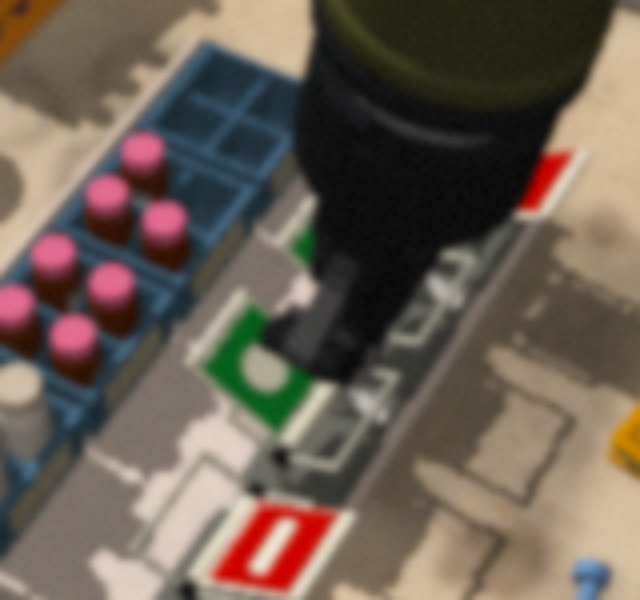

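Calibration of the TCP agrees with the image. I'll repeat the push, checking by picture at intervals and going further past the pin.

```bash
python3 - <<'E'
from h import *
from station import ctrl,get_state
import cv2
ctrl.movel(P(0,-.085,.15),max_speed=.2)
ctrl.movel(P(0,-.085,.077),max_speed=.12)
im=[]
for dx in(-.045,-.02,0.0,.014):
    ctrl.movel(P(0,dx,.077),max_speed=.06)
    s=get_state();print(dx,round(s["time"],2),np.round(s["contact_force"],2),np.round(s["tcp_pos"]-P(0,dx,.077),4))
    p,d=vision.grab_frame("scene");im.append(cv2.resize(p[200:300,240:360],None,fx=3.2,fy=3,interpolation=cv2.INTER_CUBIC))
cv2.imwrite("pics/seq.png",np.vstack([np.hstack(im[:2]),np.hstack(im[2:])]))
E
```

```text
-0.045 10.66 [-0.1   1.09 -0.12] [-0.0005 -0.0002 -0.0002]
-0.02 11.28 [-0.56  0.35  0.33] [-0.0001 -0.0001 -0.0002]
0.0 11.81 [0.36 0.21 0.36] [ 0.0001 -0.0001 -0.0002]
0.014 12.24 [ 0.23 -0.48  0.01] [ 0.0004  0.     -0.0001]
```

View pics/seq.png

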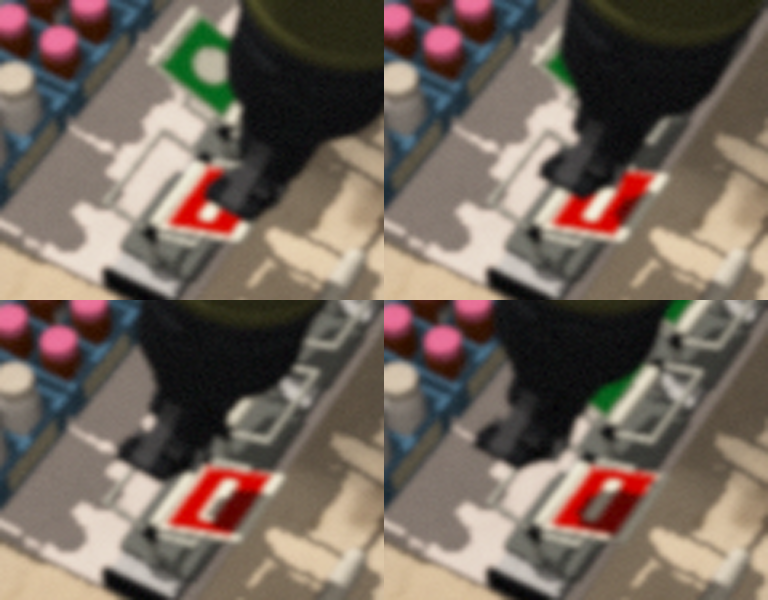

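The fingers pass above the plate: the shadow falls on it and it doesn't move. I'll measure where the tips really are with the depth camera.

```bash
python3 - <<'E'
from h import *
from station import ctrl,get_state
import cv2
s=get_state();print(s["time"],s["tcp_pos"],s["width"])
p,D=vision.grab_frame("scene")
i=vision.camera_info("scene");K=np.array(i["mtx"]);R=np.array(i["R"]);t=np.array(i["t"]).ravel()
v,u=np.mgrid[0:400,0:640];r=np.stack([(u-K[0,2])/K[0,0]*D,(v-K[1,2])/K[1,1]*D,D],-1)-t
W=r@R
pt=proj("scene",s["tcp_pos"]);print(pt)
m=(D>0)&(p.max(2)<75)&(np.abs(u-pt[0])<25)&(np.abs(v-pt[1])<25)
w=W-P(0,0,0); L=np.stack([w@X,w@Y,W[...,2]],-1)
Q=L[m];k=Q[:,2]>.072
Q=Q[k];o=Q[:,2].argsort()[:40];print((Q[o]*1000).round()[::3].tolist(),len(Q))
x0,y0=int(pt[0])-50,int(pt[1])-40
c=cv2.resize(p[y0:y0+75,x0:x0+100],None,fx=8,fy=8,interpolation=cv2.INTER_CUBIC)
cv2.circle(c,(int((pt[0]-x0)*8),int((pt[1]-y0)*8)),5,(255,255,0),-1)
for dx,z in((0,.056),(-.052,.086)):
  for dy in(-.024,.024):
    a,b=proj("scene",P(0,dx,z,dy));cv2.circle(c,(int((a-x0)*8),int((b-y0)*8)),5,(255,0,255),-1)
cv2.imwrite("pics/tip.png",c)
E
```

```text
12.2917 [0.55883091 0.15307823 0.07687145] 0.0001887886767449938
[288.7407521  254.57895702]
[[2.0, 7.0, 104.0], [2.0, 10.0, 108.0], [0.0, 6.0, 113.0], [-2.0, 6.0, 115.0], [-4.0, 3.0, 119.0], [-4.0, 0.0, 121.0], [-4.0, 3.0, 122.0], [-6.0, 5.0, 129.0], [-9.0, -12.0, 140.0], [-10.0, 10.0, 141.0], [-9.0, 13.0, 142.0], [-4.0, 17.0, 143.0], [-10.0, 29.0, 146.0], [-11.0, 28.0, 147.0]] 586
```

View pics/tip.png

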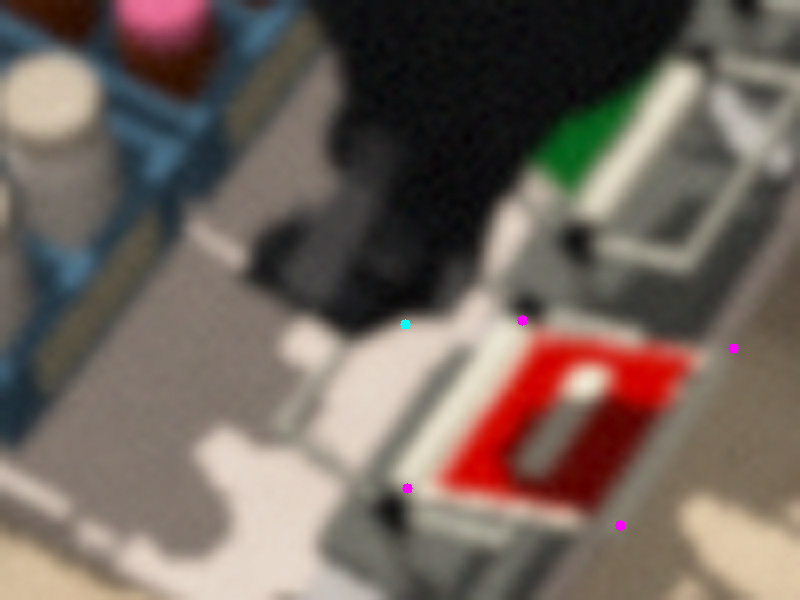

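```bash
python3 - <<'E'
from h import *
from station import ctrl,get_state
import cv2
p,D=vision.grab_frame("scene")
x0,y0=238,214
def loc(w):
    d=w-P(0,0,0);return (np.array([d@X,d@Y,w[2]])*1000).round(1).tolist()
for a,b in((345,318),(350,300),(300,285),(265,262),(320,250),(390,300),(430,280),(360,200)):
    u,v=x0+a//8,y0+b//8
    print((a,b),loc(world("scene",D,u,v)),loc(world("scene",D,u,v,.077)),D[v-1:v+2,u].round(3))
p,D=vision.grab_frame("wrist");cv2.imwrite("pics/w.png",p)
i=vision.camera_info("wrist");print(np.array(i["hand_eye"]).round(3).tolist())
h=np.linalg.inv(np.array(i["hand_eye"]));c=h[:3,3];q=np.array(i["mtx"])@c;print(q[:2]/q[2],c)
E
```

```text
(345, 318) [-15.2, 59.3, 187.6] [27.1, 3.8, 77.0] [0.705 0.706 0.704]
(350, 300) [-14.1, 57.4, 189.4] [29.2, 0.4, 77.0] [0.706 0.703 0.705]
(300, 285) [-5.1, 59.1, 190.1] [40.3, 2.0, 77.0] [0.704 0.703 0.706]
(265, 262) [2.2, 58.2, 191.3] [49.5, 0.3, 77.0] [0.71  0.709 0.707]
(320, 250) [-6.4, 52.8, 193.2] [40.1, -7.4, 77.0] [0.706 0.705 0.704]
(390, 300) [-15.1, 46.6, 175.4] [21.7, -3.8, 77.0] [0.716 0.721 0.724]
(430, 280) [-11.7, 28.6, 153.5] [16.4, -11.4, 77.0] [0.749 0.751 0.   ]
(360, 200) [-9.7, 43.8, 199.4] [39.2, -22.1, 77.0] [0.704 0.705 0.703]
[[-0.0, -0.962, -0.274, 0.069], [1.0, -0.0, -0.001, -0.0], [0.001, -0.274, 0.962, -0.163], [0.0, 0.0, 0.0, 1.0]]
[317.31983764 233.51731094] [0.00034342 0.02161421 0.17549918]
```

View pics/w.png

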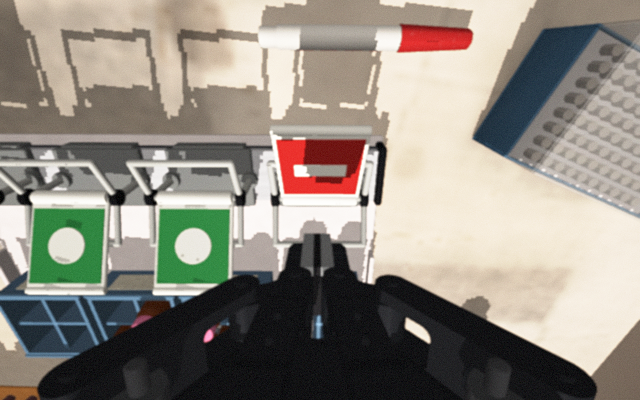

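```bash
python3 - <<'E'
from h import *
from station import get_state
p,D=vision.grab_frame("wrist")
i=vision.camera_info("wrist");H=np.array(i["hand_eye"]);K=np.array(i["mtx"])
for v in range(228,330,6):
  o=[]
  for u in(311,317,324):
    d=D[v,u];c=np.linalg.solve(K,[u,v,1])*d;o.append((H@[*c,1])[:3].__mul__(1000).round().tolist())
  print(v,o,p[v,317])
E
```

```text
228 [[-28.0, -5.0, 78.0], [-28.0, -0.0, 79.0], [-28.0, 6.0, 79.0]] [164 167 179]
234 [[11.0, -3.0, -26.0], [10.0, -0.0, -25.0], [10.0, 3.0, -25.0]] [39 42 46]
240 [[11.0, -3.0, -34.0], [11.0, -0.0, -33.0], [10.0, 3.0, -32.0]] [20 18 17]
246 [[11.0, -3.0, -39.0], [10.0, -0.0, -39.0], [11.0, 3.0, -39.0]] [19 13 17]
252 [[10.0, -3.0, -44.0], [11.0, -0.0, -45.0], [10.0, 3.0, -45.0]] [14 16 14]
258 [[11.0, -3.0, -51.0], [11.0, -0.0, -51.0], [11.0, 3.0, -51.0]] [10 12 14]
264 [[11.0, -3.0, -56.0], [10.0, -0.0, -55.0], [10.0, 3.0, -55.0]] [22 20 20]
270 [[9.0, -3.0, -58.0], [9.0, -0.0, -58.0], [12.0, 2.0, -62.0]] [44 42 43]
276 [[11.0, -2.0, -65.0], [7.0, -0.0, -58.0], [12.0, 2.0, -66.0]] [24 21 27]
282 [[8.0, -2.0, -65.0], [4.0, -0.0, -58.0], [12.0, 2.0, -71.0]] [26 24 27]
288 [[6.0, -2.0, -66.0], [1.0, -0.0, -57.0], [10.0, 2.0, -72.0]] [24 26 22]
294 [[5.0, -2.0, -68.0], [-1.0, -0.0, -58.0], [8.0, 2.0, -72.0]] [33 32 32]
300 [[3.0, -2.0, -68.0], [-5.0, -0.0, -57.0], [3.0, 2.0, -69.0]] [50 49 51]
306 [[0.0, -2.0, -68.0], [-7.0, -0.0, -58.0], [0.0, 2.0, -68.0]] [56 56 56]
312 [[-3.0, -2.0, -67.0], [-11.0, -0.0, -57.0], [-2.0, 2.0, -68.0]] [56 53 55]
318 [[-7.0, -2.0, -66.0], [-107.0, -0.0, 63.0], [-5.0, 2.0, -68.0]] [177 152 119]
324 [[-9.0, -2.0, -67.0], [-114.0, -0.0, 64.0], [-8.0, 2.0, -68.0]] [238 209 167]
```

Both cameras show the physical fingertips 25 mm short of the reported TCP along the tool axis (tool z ≈ -0.025). That explains the pass above the plate, so I'll lower the commands by that amount.

```bash
cat >> h.py <<'E'
def T(k,dx,z,tilt,dy=0): # put real fingertip centre at dx,z
    tl=np.deg2rad(tilt);return P(k,dx,z,dy)+.025*(np.sin(tl)*X-np.cos(tl)*Z)
E
python3 - <<'E'
from h import *
from station import ctrl,get_state
import cv2
ctrl.movel(T(0,-.02,.125,10),max_speed=.2)
ctrl.movel(T(0,-.085,.11,10),max_speed=.2)
ctrl.movel(T(0,-.085,.078,10),max_speed=.12)
im=[]
for dx in(-.045,-.02,0.0,.012):
    ctrl.movel(T(0,dx,.079,10),max_speed=.06)
    s=get_state();print(dx,round(s["time"],2),np.round(s["contact_force"],2))
    p,d=vision.grab_frame("scene");im.append(cv2.resize(p[200:300,240:360],None,fx=3.2,fy=3,interpolation=cv2.INTER_CUBIC))
cv2.imwrite("pics/seq2.png",np.vstack([np.hstack(im[:2]),np.hstack(im[2:])]))
E
```

```text
-0.045 14.55 [0.65 0.45 0.38]
-0.02 15.17 [ 0.63  0.17 -1.32]
0.0 15.7 [-0.2  -0.43  0.04]
0.012 16.1 [-0.83  0.37 -0.48]
```

View pics/seq2.png

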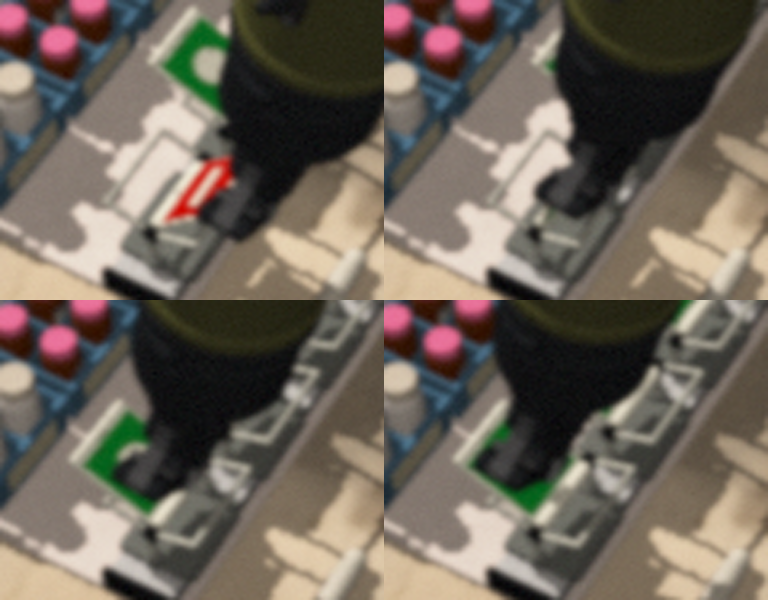

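Tag 1 flipped to green. Now tag 3, pushed from behind.

```bash
python3 - <<'E'
from h import *
from station import ctrl,get_state
import cv2
ctrl.movel(T(0,-.01,.10,10),max_speed=.1)
ctrl.movel(T(0,-.02,.17,10),max_speed=.15)
k,t=2,-12
ctrl.movep(T(k,.078,.17,t),quat(np.deg2rad(t)))
ctrl.movel(T(k,.078,.079,t),max_speed=.12)
im=[]
def shot():
    s=get_state();print(round(s["time"],2),np.round(s["contact_force"],2))
    p,d=vision.grab_frame("scene");im.append(cv2.resize(p[140:300,200:400],None,fx=2,fy=1.875,interpolation=cv2.INTER_CUBIC))
shot()
for dx in(.04,0.01,-.012):
    ctrl.movel(T(k,dx,.079,t),max_speed=.06); shot()
cv2.imwrite("pics/seq3.png",np.vstack([np.hstack(im[:2]),np.hstack(im[2:])]))
E
```

```text
18.91 [-0.24 -1.03 -0.36]
19.74 [0.16 0.35 0.08]
20.44 [-0.08  0.1  -0.1 ]
21.01 [-0.41 -0.67  0.04]
```

View pics/seq3.png

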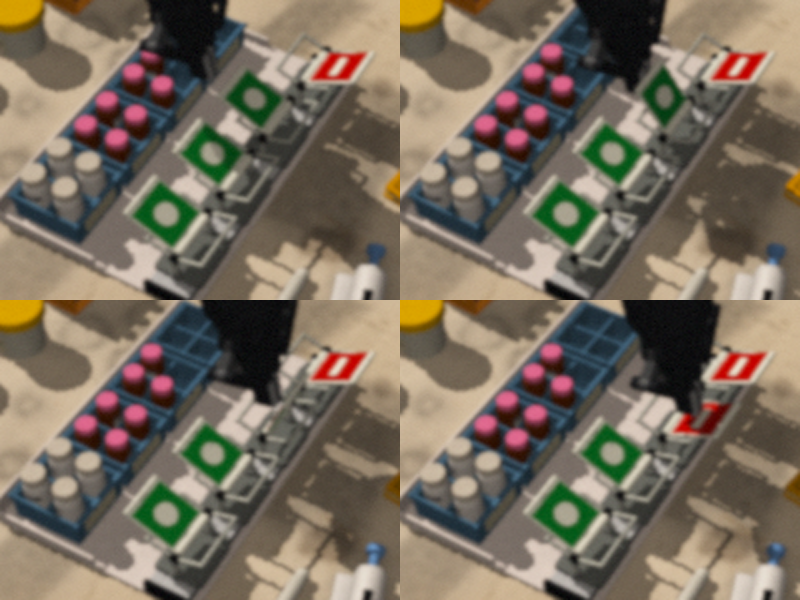

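Tag 3 now shows red. Retreat and verify.

```bash
python3 - <<'E'
from h import *
from station import ctrl,get_state
import cv2
t=-12
ctrl.movel(T(2,.01,.10,t),max_speed=.1)
ctrl.movel(T(2,.02,.24,t),max_speed=.15)
ctrl.set_joints([-1.196,0.507,-0.238,1.5,0.126,1.149,-0.155])
ctrl.pause(.5)
s=get_state();print(s["time"],s["contact_force"])
a,d=vision.grab_frame("scene");b,d2=vision.grab_frame("top")
cv2.imwrite("pics/fin.png",np.hstack([cv2.resize(a[140:360,200:400],(400,440)),cv2.resize(b[120:285,215:395],(400,440))]))
# plate slopes
for k in range(4):
  for dx in(.035,-.035):
    u,v=proj("top",P(k,dx,.078)).round().astype(int);print(k,dx,world("top",d2,u,v).round(3),b[v,u])
E
```

```text
25.7 [1.31895848 0.21895129 0.8538137 ]
0 0.035 [0.58  0.157 0.076] [ 86 104  92]
0 -0.035 [0.517 0.156 0.003] [74 80 86]
1 0.035 [0.592 0.079 0.078] [ 87 104  92]
1 -0.035 [0.53  0.072 0.002] [73 80 85]
2 0.035 [0.617 0.    0.005] [143 148 158]
2 -0.035 [ 0.533 -0.008  0.076] [ 21  25 141]
3 0.035 [ 0.63  -0.084  0.005] [143 146 156]
3 -0.035 [ 0.545 -0.086  0.077] [ 17  26 142]
```

View pics/fin.png

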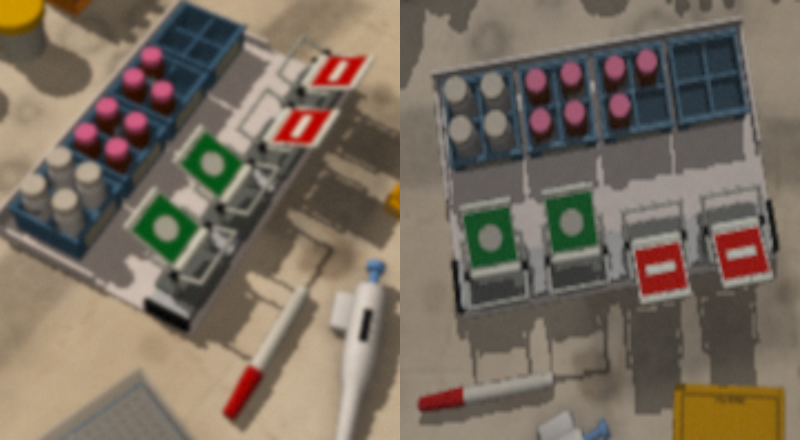

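The left two tags (full bins) now show green and the right two show red. All four are flat on their rods, and the vials and marker have not visibly moved. Handing in.

```bash
python3 -c "
from station import ticket
print(ticket.close_job())"
```

```text
the job is handed in; nothing more can be done
None
```

The job is done and handed in. The two wrong tags are turned, so the two full bins on the left now show green and the 3-of-4 and empty bins on the right show red.

- **Tags turned:** I pushed the leftmost tag from red to green, from the front. I pushed the third from the left from green to red, from behind. The other two were already right and I left them alone.
- **First tries missed:** My first two passes at the leftmost tag went above the plate without touching it. Depth from the wrist and scene cameras put the real fingertips about 25 mm short of the reported TCP. I corrected for that, and each tag then turned on its first push. I did not find out why the tips read short.
- **Last checks:** All four plates lie on their resting rods, at 76–78 mm height where the geometry predicts 76 mm. The vials and marker look unmoved in the final pictures; I did not measure their positions again. The arm was parked clear at 25.7 s, against the 40 s limit. Force readings, taken between moves, stayed within about 1.5 N.

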